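# Oil the guide posts and wedge up the die set's upper plate

## Robot

A 6-joint arm with a two-finger parallel gripper is mounted at the origin on the work surface. World frame = base frame: x ahead of the robot, y to its left, z up, the work surface at z = 0. Lengths are in m, angles in rad, forces in N, time in s.
With the tool pointing down it reaches from about 0.3 to 0.75 m from the base axis. Payload 8.5 kg.
Tool frame: the origin (TCP) lies at the very end of the fingers, on their centre line; the grasp point (between the pads) lies 19 mm behind it; z points along the fingers, y is the line along which they close (so a half turn about z gives the same grasp; the last joint's range is limited). The gripper opens to 88 mm and grips with 3 to 60 N. Pads are 18 mm wide; open, the fingers measure 123 mm over their backs; the gripper's body (75 mm by 187 mm) begins 45 mm behind the grasp point.
Start: joints at [1.109, 0.381, 1.297, -0, 1.464, -0.215], TCP at [0.134, 0.533, 0.239] pointing down, gripper open.
Joint ranges: [-3.11, 3.11], [-0.89, 2.33], [0.22, 2.48], [-1.42, 4.56], [0.17, 2.85], [-2.88, 2.88]. Speed limits (rad/s): [2.39, 2.39, 3.14, 3.14, 3.14, 3.14].

## Interface

Orientations are given as a rotation vector (axis times angle).
In Python, from workcell import ctrl gives the robot as it stands.
- The arm moves only by the tool servo_tool, never from a script. Its argument "increments" is one flat list of numbers, 7 for each row, row after row: the shift along the world's x, y, z as a fraction of full scale, then the turn, a rotation vector about the world's x, y, z as a fraction of full scale, then the gripper's target within -1 to 1 (fully open at 1, half-way at 0, shut at -1). In form: [x, y, z, wx, wy, wz, fingers, x, y, z, wx, wy, wz, fingers, ...]. A call has exactly 5 rows; each row shifts and turns the commanded pose from where the row before left it; what a row does not reach is not made up. Full scale, the value 1, is 10 cm for a shift and 0.5 rad for a turn. A row lasts 1/10 s, in which the tool goes at most 50 mm and 8.59 degrees, less where a joint would pass 70% of its speed; a pose out of reach is approached as far as the arm can. A call with a number of a shift or a turn outside -1 to 1 is refused whole. A call with a gripper value outside its range is refused whole. The fingers move at their own pace and stop on an object; "force" is the grip in N (left out, the last holds). Time passes only in rows, so rows that do not move let the fingers close, or fill a call up. It gives the time, the measured TCP pose, the force, the opening and the grip force at its end, in the units of the state.
- ctrl.get_obs(): the state, without advancing time (a new reading comes with each control period).
- ctrl.grab_frame(name): name is "scene" or "top"; returns (picture, depth): 400x640x3 uint8, blue, green, red; 400x640 float32, m along the optical axis (not along the pixel's ray), 0 where there is no reading.
- ctrl.calibration(name): a dict with "fx", "fy", "cx", "cy" (pixels), "rvec" (rotation vector, rad) and "tvec" (3), from world to camera coordinates, as OpenCV has them. Camera axes: x right, y down, z forward; pixel columns grow to the right and rows downward; lengths in m; the calibration is good to about 2 mm. A picture is of the moment at which its call begins. calibration takes no time and is no camera call.
- ctrl.close_job(): hands the job in; it is judged then, once.
The state is a dict: "t": time; "joints": joint angles; "joint_vel": joint speeds; "joint_torque": joint torques, N m; "ee_pos": TCP position; "orientation": TCP orientation; "wrist_force": force on the tool from outside, world axes, zero at the start; "wrist_torque": the same for the moment, N m; "opening": opening from 0.0 (shut) to 1.0 (fully open); "finger_force": force on a finger pad.
Only numpy, scipy, OpenCV 4.12 (cv2) and the standard library are available. Lean on these libraries where they do the work, as an engineer would, in place of code of your own. Each camera call takes 0.05 s, during which the arm holds its last target. There are 200 camera calls.

## Task

Give the die set's guide posts one shot of oil: pull the oiler's knob fully out, then push it fully home. Then take the tapered wedge by its upright grip, lay it flat on the lower shoe, and push it thin end first into the open front gap under the upper plate until the plate just lifts off its rails, by only a few millimetres. Finish like that, still gripping the wedge so that it holds the plate up; leave the setting block, die ring and tin alone.

Things in the scene. Friction and masses are not known exactly. Their poses are not given: they have to be found in the camera images.
- lower_shoe: Fixed steel base slab of the die set, 240 (x) x 160 (y) x 22 mm; origin at the centre of its underside, on the bench. The wedge goes in along its +x. Bare front apron from x = -120 to -30 mm. Two rails (x -30 to +90, y = -66 and +66, 14 mm wide and high) carry the upper plate: gap 118 mm wide, 14 mm high. Guide posts (diameter 18) at x = +70, y = -53 and +53, top 94 mm above the bench.
- upper_plate (a joint): Lift of the upper plate above its rest on the rails, in m: 0 = resting, 0.004 = lifted 4 mm; range 0 to 0.03. It slides straight up and down on the guide posts, does not tilt, and sinks back by its own weight (0.6 to 0.95 kg). Lifting it with the wedge takes a horizontal push of about 7 to 20 N, more if the wedge is also pressed down.
- plate_front (a point): Midpoint of the lower front edge of the upper plate (aluminium, 120 (x) x 140 (y) x 14 mm), which reaches from here to +120 mm along the shoe's +x. At rest this point is 36 mm above the bench, at x = -30, y = 0 of the shoe, and rises with the plate. On the plate sit a dark round die (diameter 72, 16 mm high, centre 50 mm behind this edge) and two brass bushes.
- wedge: Loose aluminium wedge, 0.24 kg, 106 mm long, 36 mm wide (y); origin on its underside below the middle of its grip. Butt at x = -13, thin end at x = +93 mm. 24 mm thick from x = -13 to +13, then its top falls evenly to 6 mm at the thin end. The upright grip is a post 22 (x) x 30 (y) mm on the thick part, its top 66 mm above the underside; take it across its 30 mm width.
- wedge_tip (a point): Middle of the lower edge of the wedge's thin end, 93 mm from the wedge's origin along its +x; its axes are the wedge's. With the wedge flat on the shoe, it first touches the resting plate's front edge when the thin end is about 36 mm past that edge; each further 4.4 mm of push lifts the plate 1 mm.
- oiler: Fixed green block with an amber oil reservoir on top (82 mm high in all), 80 (x) x 64 (y) mm on a thin foot plate; origin at bench level in the middle of its front face, from which the knob sticks out towards its -x.
- knob_grip (a point): Middle of the waist of the black spool-shaped pull knob, on its axis 40 mm above the bench, 48 mm out from the block's front face when home. The waist is 26 mm in diameter and 26 mm long along the oiler's x, between two flanges of diameter 36 mm. Its axes are the oiler's.
- oil_knob (a joint): How far the knob is pulled out along the oiler's -x, in m: 0 = fully home, 0.04 = fully out (stop). A spring detent snaps it to either end; past the middle of the stroke (0.02) it moves on by itself. Moving it takes up to about 5 N.
- setting_block: Loose aluminium bystander with the same upright grip as the wedge, but a plain flat block, not tapered: 63 mm long, 50 mm wide, 24 mm thick throughout. It does not fit the gap. Origin on its underside below the middle of its grip; it reaches from x = -13 to +50 mm.
- die_ring: Loose round steel die, diameter 110 mm, 32 mm high; bystander. Origin at the centre of its underside.
- grease_tin: Loose tin, diameter 72 mm, 70 mm high; bystander. Origin at the centre of its underside.
Things that resemble listed ones, but are neither listed nor needed, are in the scene too. What is shaped like the wedge but brown is not meant.

How it is judged:
On the way, in this order (a step that is already met when the one before it is completed fails the run):
1. the oiler's knob is pulled fully out (value of joint oil_knob above 0.034 m), for 0.1 s.
2. the knob is pushed fully home again (value of joint oil_knob below 0.004 m), for 0.2 s.
3. the gripped wedge lifts the upper plate off its rails (value of joint upper_plate above 0.0015 m and contact force between wedge and upper_plate above 2 N and contact force between the fingers and wedge above 1 N), for 0.2 s.
At the end, for the whole second after the job is handed in: The upper plate stands 1.5 to 8 mm above its rest, at rest, carried by the wedge, which lies flat (within 6 degrees) and presses on the lower shoe, thin end at least 20 mm under the plate; the fingers still grip the wedge and the arm does not touch the plate; the oiler's knob is home (within 4 mm) (value of joint upper_plate between 0.0015 and 0.008 m and contact force between wedge and upper_plate above 3 N and contact force between wedge and lower_shoe above 0.5 N and contact force between the fingers and wedge above 1.5 N and contact force between each of the arm, the fingers and upper_plate below 0.5 N and x of wedge_tip in the frame of plate_front above 0.02 m and angle between wedge's own z axis and vertical below 0.1 rad and linear speed of wedge below 0.01 m/s and value of joint oil_knob below 0.004 m); the arm keeps its last pose, push and grip.
It fails at once if the setting block is moved more than 30 mm (distance of setting_block from where it was at the start of the episode above 0.03 m).
It fails at once if the die ring is moved more than 30 mm (distance of die_ring from where it was at the start of the episode above 0.03 m).
It fails at once if the grease tin is moved more than 30 mm (distance of grease_tin from where it was at the start of the episode above 0.03 m).
It also fails if it takes over 61 s, if anything falls off the work surface, if the arm or the gripper's body presses on something with over 40 N, if the wrist force passes 120 N, or if a joint passes its speed limit or range.

## Working session

There is one attempt and no reset: what is moved stays moved. The work goes in short steps, Python scripts to look and compute and a tool call to move; the robot and the scene stay as the last step left them, time stands still between calls to the robot, and variables do not carry over. Pictures are saved under pics/ and viewed, at most 10 in all, crops included, and the job is handed in when it is done.

Besides the shell and the picture viewer there is one more tool, called as name(argument=value, ...) on one line, values as JSON. servo_tool: Moves the arm, as the interface text tells. Shift numbers are shares of 10 cm and turn numbers shares of 0.5 rad, none past 1 either way. Its arguments: {"type":"object","properties":{"increments":{"type":"array","items":{"type":"number"}},"force":{"type":"number"}},"required":["increments"]}

```bash
mkdir -p pics; cat > h.py <<'E'
import numpy as np, cv2
from workcell import ctrl
def grab(n,save=None):
    im,d=ctrl.grab_frame(n)
    if save: cv2.imwrite('pics/'+save+'.png',im)
    return im,d
def world(n,d):
    c=ctrl.calibration(n);R=cv2.Rodrigues(np.array(c['rvec'],float))[0];t=np.array(c['tvec'],float).ravel()
    v,u=np.mgrid[0:d.shape[0],0:d.shape[1]]
    P=np.stack([(u-c['cx'])/c['fx']*d,(v-c['cy'])/c['fy']*d,d],-1)
    W=(P-t)@R
    W[d==0]=np.nan
    return W
E
python3 - <<'E'
from h import *
for n in('scene','top'):
    im,d=grab(n,n+'0'); np.save(n+'0.npy',world(n,d))
    c=ctrl.calibration(n);R=cv2.Rodrigues(np.array(c['rvec'],float))[0];print(n,-R.T@np.array(c['tvec']).ravel())
o=ctrl.get_obs();print(o)
E
```

```text
scene [1.17826815 0.03286344 0.93119789]
top [ 0.41038014 -0.00160259  1.25361825]
{'t': 0.1, 'joints': array([ 1.10870083e+00,  3.81149095e-01,  1.29811245e+00, -1.06174247e-05,
        1.46361362e+00, -2.15264226e-01]), 'joint_vel': array([-0.00135429, -0.0008217 , -0.00161869, -0.00070882, -0.00094762,
       -0.00147443]), 'joint_torque': array([ 2.31859005e-03, -4.38649321e+01, -2.24910629e+01,  7.14227417e-02,
        3.42211139e-02, -5.95567917e-05]), 'ee_pos': array([0.13426136, 0.53311844, 0.23821298]), 'orientation': array([-3.86685065e-01, -3.11728421e+00,  1.90538910e-03]), 'wrist_force': array([0.73778979, 0.43294422, 0.71748149]), 'wrist_torque': array([-0.00633486,  0.04505137,  0.02662798]), 'finger_force': 0.0, 'opening': 0.9981510712391009}
```

View pics/top0.png

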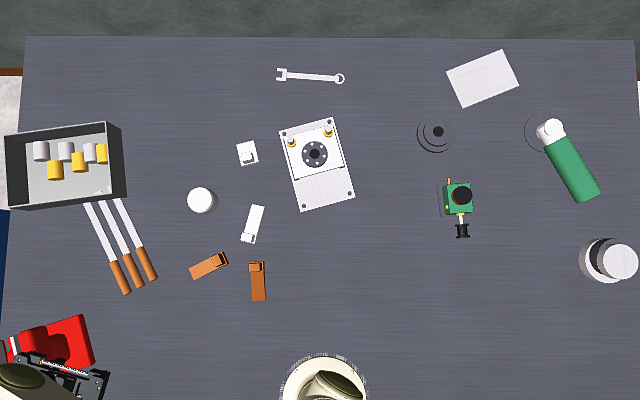

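View pics/scene0.png

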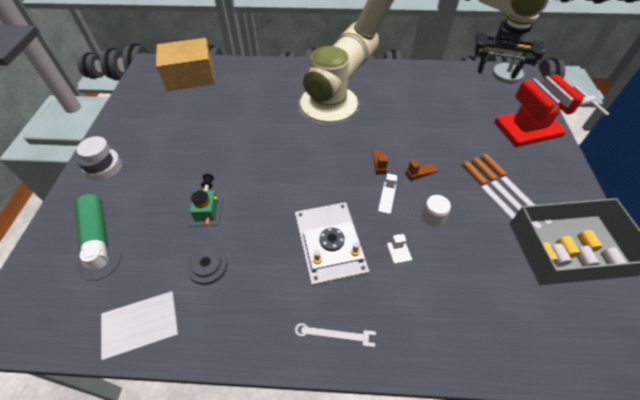

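The top view shows the white wedge (grip about (247,238), thin end about (259,206)), the die set (317,165) with its front towards the robot, and the oiler at (458,198) with its knob at (462,230). The setting block is at (247,153), the tin at (201,200) and the ring at (437,133). The brown wedges are decoys.

```bash
python3 - <<'E'
from h import *
W=np.load('top0.npy');im=cv2.imread('pics/top0.png')
def rect(name,box,lo,hi,f=None):
    u0,v0,u1,v1=box;S=W[v0:v1,u0:u1];m=(S[...,2]>lo)&(S[...,2]<hi)
    P=S[m];
    if len(P)<5: print(name,'few',len(P));return
    (c,s,a)=cv2.minAreaRect((P[:,:2]*1000).astype(np.float32));print(name,len(P),'c',np.round(c,1),'s',np.round(s,1),'a',round(a,1),'med',np.round(np.median(P,0)*1000,1),'mean',np.round(P.mean(0)*1000,1))
    print(np.round(cv2.boxPoints((c,s,a)),0).tolist())
rect('wedge',(236,198,270,248),.004,.03)
rect('wedge all',(236,198,270,248),.004,.09)
rect('wgrip',(236,198,270,248),.055,.08)
rect('shoe',(270,110,365,220),.012,.09)
rect('apron',(270,110,365,220),.016,.028)
rect('plate',(270,110,365,220),.042,.056)
rect('die',(270,110,365,220),.058,.072)
rect('posts',(270,110,365,220),.085,.11)
rect('knob',(445,212,480,242),.02,.07)
rect('knobtop',(445,216,480,242),.048,.065)
rect('oiler',(435,172,480,216),.045,.1)
rect('foot',(435,172,480,216),.03,.1)
big=cv2.resize(im[100:260,230:490],None,fx=3,fy=3,interpolation=cv2.INTER_CUBIC);cv2.imwrite('pics/c1.png',big)
E
```

```text
wedge 519 c [474.2 204.1] s [139.1  92.7] a 2.0 med [477.1 197.8  14.2] mean [477.2 199.4  14.2]
[[403.0, 248.0], [406.0, 155.0], [545.0, 160.0], [542.0, 253.0]]
wedge all 629 c [474.2 204.1] s [139.1  92.7] a 2.0 med [468.4 199.6  16.6] mean [469.2 200.9  22.8]
[[403.0, 248.0], [406.0, 155.0], [545.0, 160.0], [542.0, 253.0]]
wgrip 97 c [431.8 209.7] s [30.2 21.8] a 79.2 med [431.5 209.3  66.3] mean [431.8 209.1  66.4]
[[418.0, 197.0], [440.0, 193.0], [445.0, 223.0], [424.0, 227.0]]
shoe 4717 c [640.2  26.3] s [241. 160.] a 16.1 med [630.6  25.7  26.5] mean [633.9  24.9  37.6]
[[502.0, 70.0], [547.0, -84.0], [778.0, -17.0], [734.0, 136.0]]
apron 2441 c [640.2  26.3] s [241. 160.] a 16.1 med [582.7  15.4  22.5] mean [606.5  17.2  22.5]
[[502.0, 70.0], [547.0, -84.0], [778.0, -17.0], [734.0, 136.0]]
plate 1463 c [668.5  34.7] s [120.7 140.8] a 15.8 med [665.6  37.2  50.3] mean [665.4  33.7  50.3]
[[591.0, 86.0], [630.0, -49.0], [746.0, -17.0], [707.0, 119.0]]
die 606 c [670.1  34.1] s [ 92.8 131. ] a 17.0 med [662.8  31.7  66.4] mean [663.6  32.8  66.2]
[[607.0, 83.0], [645.0, -42.0], 
[... 182 characters left out ...]
.0, 106.0]]
knob 242 c [ 471.9 -361.9] s [56.4 68.9] a 88.9 med [ 467.3 -365.5   50.7] mean [ 470.3 -365.2   49.8]
[[437.0, -389.0], [506.0, -391.0], [507.0, -334.0], [438.0, -333.0]]
knobtop 121 c [ 466.  -370.8] s [57.2 30.2] a 2.5 med [ 456.4 -369.6   52.7] mean [ 456.1 -369.8   53.4]
[[437.0, -357.0], [438.0, -387.0], [495.0, -385.0], [494.0, -354.0]]
oiler 741 c [ 539.8 -359.7] s [86.3 70.6] a 3.2 med [ 539.6 -356.8   58.5] mean [ 540.6 -357.9   66. ]
[[495.0, -327.0], [499.0, -397.0], [585.0, -393.0], [581.0, -322.0]]
foot 795 c [ 539.8 -359.7] s [86.3 70.6] a 3.2 med [ 539.4 -355.6   57.9] mean [ 539.9 -356.5   64.3]
[[495.0, -327.0], [499.0, -397.0], [585.0, -393.0], [581.0, -322.0]]
```

View pics/c1.png

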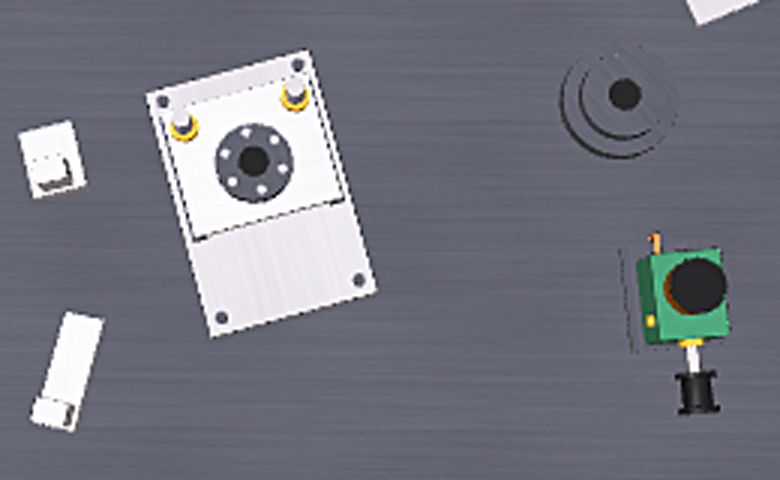

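```bash
python3 - <<'E'
from h import *
W=np.load('top0.npy');im=cv2.imread('pics/top0.png').astype(int)
def rect(n,P):
    (c,s,a)=cv2.minAreaRect((P[:,:2]*1000).astype(np.float32));print(n,len(P),np.round(c,1),np.round(s,1),round(a,1),np.round(cv2.boxPoints((c,s,a))).tolist())
sl=np.s_[198:250,234:272];S=W[sl];wh=im[sl].min(-1)>150
m=wh&(S[...,2]>.003)&(S[...,2]<.03)
P=S[m];rect('w',P)
A=np.c_[P[:,:2],np.ones(len(P))];q=P[:,2]<.0225
k=np.linalg.lstsq(A[q],P[q,2],rcond=None)[0];print('slope',k,'yaw',np.degrees(np.arctan2(-k[1],-k[0])))
sl=np.s_[172:245,440:480];S=W[sl]
bl=(im[sl].max(-1)<60)&(S[...,2]>.025)&(S[...,2]<.07)&(S[...,0]<.5)
P=S[bl];rect('k',P)
for x in np.arange(.430,.500,.004):
    q=(S[...,2]>.015)&(abs(S[...,0]-x)<.002)&(S[...,2]<.075);Q=S[q]
    if len(Q):print(round(x,3),len(Q),np.round([Q[:,1].min(),Q[:,1].max(),Q[:,2].max()],4))
g=(im[sl][...,1]>im[sl][...,2]+30)&(S[...,2]>.045)&(S[...,2]<.075);rect('g',S[g]);print(np.median(S[g][:,2]))
E
```

```text
w 406 [470.4 201.8] [ 37.2 107. ] 77.4 [[414.0, 195.0], [519.0, 172.0], [527.0, 208.0], [422.0, 232.0]]
slope [-0.17182808  0.06061796  0.08613243] yaw -19.43195595480467
k 116 [ 455.2 -369.8] [35.6 32.7] 3.9 [[436.0, -355.0], [439.0, -387.0], [474.0, -385.0], [472.0, -352.0]]
0.438 12 [-0.3798 -0.3555  0.0616]
0.442 26 [-0.387  -0.3544  0.0625]
0.446 9 [-0.3783 -0.3603  0.0554]
0.45 20 [-0.3834 -0.3602  0.056 ]
0.454 10 [-0.3789 -0.3587  0.0555]
0.458 20 [-0.3794 -0.3583  0.0548]
0.462 10 [-0.3796 -0.3574  0.0553]
0.466 21 [-0.3802 -0.3526  0.0544]
0.47 13 [-0.3828 -0.353   0.0624]
0.474 15 [-0.385  -0.356   0.0606]
0.478 4 [-0.3698 -0.3643  0.0482]
0.482 8 [-0.3716 -0.363   0.0477]
0.486 4 [-0.371  -0.3649  0.0476]
0.49 6 [-0.3712 -0.3628  0.0495]
0.494 5 [-0.3709 -0.3627  0.0486]
0.498 15 [-0.3759 -0.3552  0.0559]
g 393 [ 542.9 -361.8] [79.3 63.9] 5.8 [[500.0, -334.0], [507.0, -398.0], [586.0, -390.0], [579.0, -326.0]]
0.05608379467859324
```

servo_tool(increments=[0.27, -0.28, 0, 0, 0, 0.14, 1, 0.27, -0.28, 0, 0, 0, 0.14, 1, 0.27, -0.28, 0, 0, 0, 0.14, 1, 0.27, -0.28, 0, 0, 0, 0.14, 1, 0.27, -0.28, 0, 0, 0, 0.12, 1])

```text
t: 0.6
ee_pos: [0.2701, 0.392, 0.2385]
orientation: [0.151, -3.138, 0.0]
wrist_force: [0.6, 0.8, -0.1]
opening: 1.0
finger_force: 0.0
```

servo_tool(increments=[0.27, -0.28, 0, 0, 0, 0, 1, 0.27, -0.28, 0, 0, 0, 0, 1, 0.27, -0.28, 0, 0, 0, 0, 1, 0.27, -0.28, 0, 0, 0, 0, 1, 0.27, -0.28, 0, 0, 0, 0, 1])

```text
t: 1.1
ee_pos: [0.4051, 0.252, 0.2386]
orientation: [0.146, -3.138, 0.0]
wrist_force: [0.3, 0.7, -0.1]
opening: 1.005
finger_force: 0.0
```

servo_tool(increments=[0.03, -0.41, 0, 0, 0, 0, 1, 0.03, -0.41, 0, 0, 0, 0, 1, 0.03, -0.41, 0, 0, 0, 0, 1, 0.03, -0.41, 0, 0, 0, 0, 1, 0.03, -0.41, 0, 0, 0, 0, 1])

```text
t: 1.6
ee_pos: [0.419, 0.0468, 0.2386]
orientation: [0.147, -3.138, -0.0]
wrist_force: [1.4, -0.5, 0.8]
opening: 0.997
finger_force: 0.0
```

servo_tool(increments=[0.03, -0.41, 0, 0, 0, 0, 1, 0.03, -0.41, 0, 0, 0, 0, 1, 0.03, -0.41, 0, 0, 0, 0, 1, 0.03, -0.41, 0, 0, 0, 0, 1, 0.03, -0.41, 0, 0, 0, 0, 1])

```text
t: 2.1
ee_pos: [0.434, -0.1584, 0.2386]
orientation: [0.146, -3.138, -0.0]
wrist_force: [1.2, 0.3, -0.3]
opening: 0.998
finger_force: 0.0
```

servo_tool(increments=[0.044, -0.425, 0, 0, 0, 0, 1, 0.044, -0.425, 0, 0, 0, 0, 1, 0.044, -0.425, 0, 0, 0, 0, 1, 0.044, -0.425, 0, 0, 0, 0, 1, 0.044, -0.425, 0, 0, 0, 0, 1])

```text
t: 2.6
ee_pos: [0.4562, -0.3709, 0.2384]
orientation: [0.146, -3.138, -0.001]
wrist_force: [1.0, 0.0, -0.2]
opening: 0.996
finger_force: 0.0
```

servo_tool(increments=[0, 0, -0.3, 0, 0, 0, 1, 0, 0, -0.3, 0, 0, 0, 1, 0, 0, -0.3, 0, 0, 0, 1, 0, 0, -0.2, 0, 0, 0, 1, 0, 0, 0, 0, 0, 0, 1])

```text
t: 3.1
ee_pos: [0.4554, -0.3681, 0.1259]
orientation: [0.146, -3.134, -0.008]
wrist_force: [0.2, 0.0, -0.4]
opening: 0.997
finger_force: 0.0
```

```bash
python3 - <<'E'
from h import *
a,_=grab('scene');b,_=grab('top')
A=cv2.resize(a[150:250,150:260],None,fx=4,fy=4);B=cv2.resize(b[170:270,410:500],None,fx=4,fy=4)
cv2.imwrite('pics/c2.png',np.hstack([A[:400],B[:400,:360]]))
E
```

```text
(no output)
```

View pics/c2.png

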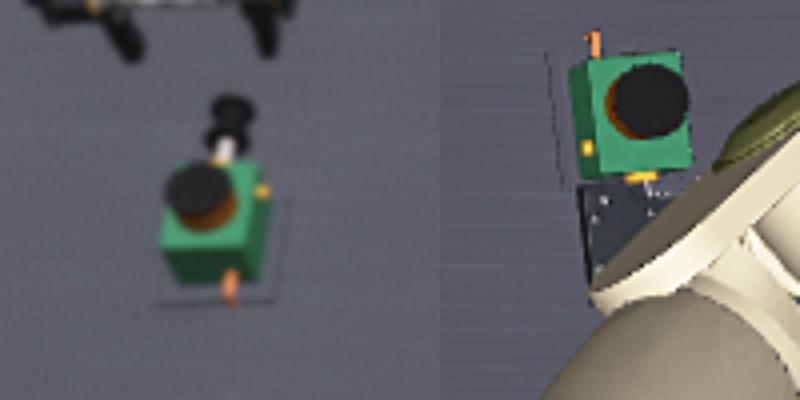

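The fingers straddle the knob (left half, knob about (230,115), fingers above it, aligned). I'll correct y by 3 mm and descend.

servo_tool(increments=[0, -0.025, -0.2, 0, 0, 0, 1, 0, 0, -0.2, 0, 0, 0, 1, 0, 0, -0.2, 0, 0, 0, 1, 0, 0, -0.2, 0, 0, 0, 1, 0, 0, -0.1, 0, 0, 0, 1])

```text
t: 3.7
ee_pos: [0.4565, -0.3719, 0.0387]
orientation: [-0.146, 3.138, -0.001]
wrist_force: [-0.4, -0.3, 0.2]
opening: 1.005
finger_force: 0.0
```

servo_tool(increments=[-0.005, 0.01, -0.1, 0, 0, 0, 1, 0, 0, -0.07, 0, 0, 0, 1, 0, 0, 0, 0, 0, 0, -1, 0, 0, 0, 0, 0, 0, -1, 0, 0, 0, 0, 0, 0, -1], force=20)

```text
t: 4.2
ee_pos: [0.4561, -0.371, 0.0224]
orientation: [-0.146, 3.137, -0.002]
wrist_force: [-0.4, 0.0, -0.4]
opening: 0.754
finger_force: 0.0
```

servo_tool(increments=[0, 0, 0, 0, 0, 0, -1, 0, 0, 0, 0, 0, 0, -1, 0, 0, 0, 0, 0, 0, -1, 0, 0, 0, 0, 0, 0, -1, 0, 0, 0, 0, 0, 0, -1])

```text
t: 4.7
ee_pos: [0.4558, -0.3704, 0.0217]
orientation: [0.146, -3.138, -0.001]
wrist_force: [-0.4, 11.8, 1.6]
opening: 0.299
finger_force: 5.7
```

servo_tool(increments=[-0.08, -0.008, 0, 0, 0, 0, -1, -0.08, -0.008, 0, 0, 0, 0, -1, -0.08, -0.008, 0, 0, 0, 0, -1, -0.08, -0.008, 0, 0, 0, 0, -1, -0.08, -0.008, 0, 0, 0, 0, -1])

```text
t: 5.2
ee_pos: [0.4155, -0.3736, 0.0216]
orientation: [0.146, -3.138, -0.003]
wrist_force: [17.2, 7.8, 0.8]
opening: 0.281
finger_force: 19.8
```

servo_tool(increments=[-0.02, -0.002, 0, 0, 0, 0, -1, 0, 0, 0, 0, 0, 0, -1, 0, 0, 0, 0, 0, 0, -1, 0, 0, 0, 0, 0, 0, -1, 0, 0, 0, 0, 0, 0, -1])

```text
t: 5.7
ee_pos: [0.4153, -0.3737, 0.0217]
orientation: [-0.146, 3.135, 0.002]
wrist_force: [10.6, 7.5, -1.7]
opening: 0.278
finger_force: 20.0
```

The knob is against its outer stop. Now push it home.

servo_tool(increments=[0.085, 0.008, 0, 0, 0, 0, -1, 0.085, 0.008, 0, 0, 0, 0, -1, 0.085, 0.008, 0, 0, 0, 0, -1, 0.085, 0.008, 0, 0, 0, 0, -1, 0.08, 0.008, 0, 0, 0, 0, -1])

```text
t: 6.2
ee_pos: [0.4553, -0.3698, 0.0215]
orientation: [0.146, -3.136, -0.004]
wrist_force: [-1.8, 4.0, 2.3]
opening: 0.282
finger_force: 19.8
```

servo_tool(increments=[0, 0, 0, 0, 0, 0, -1, 0, 0, 0, 0, 0, 0, -1, 0, 0, 0, 0, 0, 0, -1, 0, 0, 0, 0, 0, 0, -1, 0, 0, 0, 0, 0, 0, -1])

```text
t: 6.7
ee_pos: [0.4556, -0.3698, 0.0215]
orientation: [0.147, -3.137, -0.004]
wrist_force: [-0.5, 5.1, 1.2]
opening: 0.283
finger_force: 19.8
```

servo_tool(increments=[0.02, 0.002, 0, 0, 0, 0, -1, 0.02, 0.002, 0, 0, 0, 0, -1, 0, 0, 0, 0, 0, 0, -1, 0, 0, 0, 0, 0, 0, -1, 0, 0, 0, 0, 0, 0, -1])

```text
t: 7.2
ee_pos: [0.4563, -0.3695, 0.0212]
orientation: [0.146, -3.13, -0.007]
wrist_force: [-18.0, 1.8, 6.4]
opening: 0.28
finger_force: 19.5
```

servo_tool(increments=[-0.02, 0, 0, 0, 0, 0, 1, 0, 0, 0, 0, 0, 0, 1, 0, 0, 0, 0, 0, 0, 1, 0, 0, 0, 0, 0, 0, 1, 0, 0, 0, 0, 0, 0, 1])

```text
t: 7.7
ee_pos: [0.4581, -0.3705, 0.0218]
orientation: [-0.147, 3.138, -0.0]
wrist_force: [-0.7, -0.5, -0.1]
opening: 0.712
finger_force: 0.0
```

servo_tool(increments=[0, 0, 0.2, 0, 0, 0, 1, 0, 0, 0.3, 0, 0, 0, 1, 0, 0, 0.4, 0, 0, 0, 1, 0, 0, 0.4, 0, 0, 0, 1, 0, 0, 0.4, 0, 0, 0, 1])

```text
t: 8.2
ee_pos: [0.4578, -0.3702, 0.1934]
orientation: [-0.147, 3.138, -0.0]
wrist_force: [0.5, -0.8, 0.2]
opening: 1.006
finger_force: 0.0
```

servo_tool(increments=[-0.017, 0.387, 0, 0, 0, -0.121, 1, -0.017, 0.387, 0, 0, 0, -0.121, 1, -0.017, 0.387, 0, 0, 0, -0.121, 1, -0.017, 0.387, 0, 0, 0, -0.121, 1, -0.017, 0.387, 0, 0, 0, -0.121, 1])

```text
t: 8.7
ee_pos: [0.4491, -0.1754, 0.1919]
orientation: [0.332, 3.124, -0.0]
wrist_force: [0.6, -0.6, -0.1]
opening: 1.006
finger_force: 0.0
```

servo_tool(increments=[-0.017, 0.387, 0, 0, 0, 0, 1, -0.017, 0.387, 0, 0, 0, 0, 1, -0.017, 0.387, 0, 0, 0, 0, 1, -0.017, 0.387, 0, 0, 0, 0, 1, -0.017, 0.387, 0, 0, 0, 0, 1])

```text
t: 9.2
ee_pos: [0.4406, 0.0181, 0.1919]
orientation: [0.328, 3.124, -0.0]
wrist_force: [1.3, -0.1, 1.0]
opening: 1.003
finger_force: 0.0
```

servo_tool(increments=[-0.017, 0.387, 0, 0, 0, 0, 1, -0.017, 0.387, 0, 0, 0, 0, 1, -0.017, 0.387, 0, 0, 0, 0, 1, -0.017, 0.387, 0, 0, 0, 0, 1, -0.017, 0.387, 0, 0, 0, 0, 1])

```text
t: 9.7
ee_pos: [0.4321, 0.2118, 0.1919]
orientation: [0.328, 3.124, 0.0]
wrist_force: [-0.4, -0.0, -0.2]
opening: 1.004
finger_force: 0.0
```

```bash
python3 - <<'E'
from h import *
b,d=grab('top');W=world('top',d);S=W[172:245,440:480]
q=(b[172:245,440:480].max(-1)<60)&(S[...,2]>.025)&(S[...,2]<.07)&(S[...,0]<.5);P=S[q]
print(cv2.minAreaRect((P[:,:2]*1000).astype(np.float32)),len(P))
E
```

```text
((455.03045654296875, -369.5035705566406), (35.02490997314453, 34.59037780761719), 1.5184123516082764) 126
```

servo_tool(increments=[-0.003, -0.009, -0.2, 0, 0, 0, 1, -0.003, -0.009, -0.2, 0, 0, 0, 1, 0, 0, -0.2, 0, 0, 0, 1, 0, 0, -0.2, 0, 0, 0, 1, 0, 0, -0.1, 0, 0, 0, 1])

```text
t: 10.25
ee_pos: [0.4313, 0.2081, 0.1005]
orientation: [-0.328, -3.123, 0.001]
wrist_force: [0.2, -0.0, 0.0]
opening: 1.0
finger_force: 0.0
```

servo_tool(increments=[0, 0, 0, 0, 0, 0, 1, 0, 0, -0.2, 0, 0, 0, 1, 0, 0, -0.2, 0, 0, 0, 1, 0, 0, -0.2, 0, 0, 0, 1, 0, 0, -0.1, 0, 0, 0, 1])

```text
t: 10.75
ee_pos: [0.4319, 0.2082, 0.0314]
orientation: [-0.328, -3.124, 0.0]
wrist_force: [-0.9, 0.8, 0.6]
opening: 1.0
finger_force: 0.0
```

servo_tool(increments=[-0.003, 0.015, 0, 0, 0, 0, 1, 0, 0, 0, 0, 0, 0, -1, 0, 0, 0, 0, 0, 0, -1, 0, 0, 0, 0, 0, 0, -1, 0, 0, 0, 0, 0, 0, -1], force=50)

```text
t: 11.25
ee_pos: [0.4317, 0.2098, 0.0322]
orientation: [0.328, 3.123, 0.0]
wrist_force: [0.7, 0.5, -0.4]
opening: 0.662
finger_force: 0.0
```

servo_tool(increments=[0, 0, 0, 0, 0, 0, -1, 0, 0, 0, 0, 0, 0, -1, 0, 0, 0, 0, 0, 0, -1, 0, 0, 0, 0, 0, 0, -1, 0, 0, 0, 0, 0, 0, -1])

```text
t: 11.75
ee_pos: [0.4315, 0.2098, 0.0318]
orientation: [0.328, 3.124, 0.0]
wrist_force: [0.5, 0.9, 0.3]
opening: 0.339
finger_force: 49.9
```

servo_tool(increments=[0, 0, 0.1, 0, 0, 0, -1, 0, 0, 0.2, 0, 0, 0, -1, 0, 0, 0.2, 0, 0, 0, -1, 0, 0, 0.2, 0, 0, 0, -1, 0, 0, 0, 0, 0, 0, -1])

```text
t: 12.25
ee_pos: [0.4324, 0.2099, 0.104]
orientation: [0.327, 3.12, 0.002]
wrist_force: [-0.5, -0.1, -1.7]
opening: 0.338
finger_force: 49.9
```

servo_tool(increments=[0.08, -0.22, 0, 0, 0, 0.196, -1, 0.08, -0.22, 0, 0, 0, 0.196, -1, 0.08, -0.22, 0, 0, 0, 0.196, -1, 0.08, -0.22, 0, 0, 0, 0.196, -1, 0.08, -0.22, 0, 0, 0, 0.196, -1])

```text
t: 12.75
ee_pos: [0.4712, 0.0988, 0.1009]
orientation: [0.446, -3.108, -0.0]
wrist_force: [0.8, 0.6, -2.6]
opening: 0.335
finger_force: 49.9
```

servo_tool(increments=[0.08, -0.22, 0, 0, 0, 0, -1, 0.08, -0.22, 0, 0, 0, 0, -1, 0.08, -0.22, 0, 0, 0, 0, -1, 0.08, -0.22, 0, 0, 0, 0, -1, 0.08, -0.22, 0, 0, 0, 0, -1])

```text
t: 13.25
ee_pos: [0.5112, -0.0112, 0.1008]
orientation: [0.439, -3.109, -0.001]
wrist_force: [-0.3, 0.3, -1.7]
opening: 0.338
finger_force: 49.9
```

servo_tool(increments=[0, 0, -0.1, 0, 0, 0, -1, 0, 0, -0.1, 0, 0, 0, -1, 0, 0, -0.1, 0, 0, 0, -1, 0, 0, -0.1, 0, 0, 0, -1, 0, 0, 0, 0, 0, 0, -1])

```text
t: 13.75
ee_pos: [0.5105, -0.0095, 0.0601]
orientation: [0.44, -3.108, -0.002]
wrist_force: [-0.0, 0.9, -2.2]
opening: 0.339
finger_force: 49.9
```

```bash
python3 - <<'E'
from h import *
a,d=grab('scene');np.save('s1.npy',world('scene',d))
cv2.imwrite('pics/c3.png',cv2.resize(a[170:300,270:400],None,fx=4.5,fy=4.5,interpolation=cv2.INTER_CUBIC))
print(ctrl.get_obs()['ee_pos'],ctrl.get_obs()['orientation'])
E
```

```text
[ 0.51097059 -0.00970378  0.06098884] [ 4.40425986e-01 -3.10890748e+00 -1.05311377e-03]
```

View pics/c3.png

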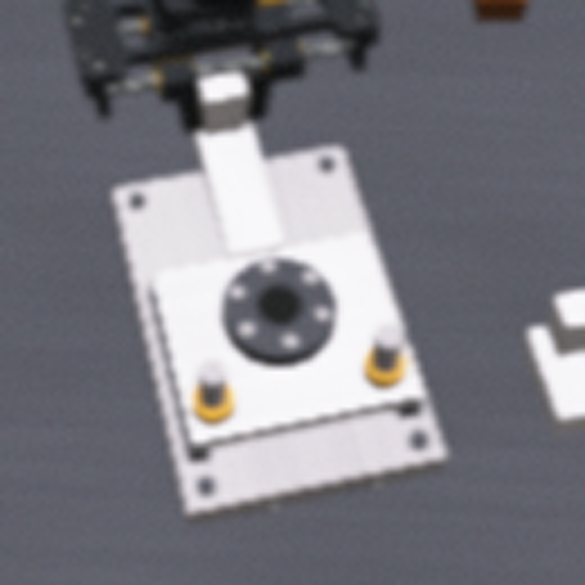

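The wedge points squarely at the gap, with its thin end just in front of the plate edge (about (255,248)). I'll lower it to just above the shoe and enter.

servo_tool(increments=[0, 0, -0.055, 0, 0, 0, -1, 0, 0, 0, 0, 0, 0, -1, 0.08, 0.023, 0, 0, 0, 0, -1, 0.08, 0.023, 0, 0, 0, 0, -1, 0.08, 0.023, 0, 0, 0, 0, -1])

```text
t: 14.3
ee_pos: [0.5366, -0.0032, 0.0565]
orientation: [-0.439, 3.11, -0.0]
wrist_force: [0.4, 0.3, -2.4]
opening: 0.337
finger_force: 49.9
```

servo_tool(increments=[0, 0, 0, 0, 0, 0, -1, 0, 0, -0.01, 0, 0, 0, -1, 0, 0, -0.01, 0, 0, 0, -1, 0, 0, 0, 0, 0, 0, -1, 0, 0, 0, 0, 0, 0, -1])

```text
t: 14.8
ee_pos: [0.5353, -0.0034, 0.0542]
orientation: [0.439, -3.111, -0.0]
wrist_force: [0.6, -0.7, -1.6]
opening: 0.333
finger_force: 49.9
```

servo_tool(increments=[0, 0, -0.01, 0, 0, 0, -1, 0, 0, 0, 0, 0, 0, -1, 0, 0, 0, 0, 0, 0, -1, 0, 0, 0, 0, 0, 0, -1, 0, 0, 0, 0, 0, 0, -1])

```text
t: 15.3
ee_pos: [0.5354, -0.0034, 0.0538]
orientation: [-0.439, 3.11, -0.0]
wrist_force: [-3.3, -0.3, 5.7]
opening: 0.338
finger_force: 49.9
```

servo_tool(increments=[0.04, 0.011, 0.003, 0, 0, 0, -1, 0.04, 0.011, 0, 0, 0, 0, -1, 0.04, 0.011, 0, 0, 0, 0, -1, 0.04, 0.011, 0, 0, 0, 0, -1, 0.02, 0.006, 0, 0, 0, 0, -1])

```text
t: 15.8
ee_pos: [0.5538, 0.0016, 0.0538]
orientation: [-0.44, 3.111, -0.001]
wrist_force: [-4.2, -0.8, 5.6]
opening: 0.336
finger_force: 49.9
```

servo_tool(increments=[0.03, 0.008, 0, 0, 0, 0, -1, 0.03, 0.008, 0, 0, 0, 0, -1, 0.02, 0.006, 0, 0, 0, 0, -1, 0, 0, 0, 0, 0, 0, -1, 0, 0, 0, 0, 0, 0, -1])

```text
t: 16.3
ee_pos: [0.5591, 0.0033, 0.0537]
orientation: [0.439, -3.105, 0.0]
wrist_force: [-16.8, -4.9, 14.1]
opening: 0.335
finger_force: 49.9
```

servo_tool(increments=[0.03, 0.008, 0.005, 0, 0, 0, -1, 0.03, 0.008, 0, 0, 0, 0, -1, 0.03, 0.008, 0, 0, 0, 0, -1, 0.03, 0.008, 0, 0, 0, 0, -1, 0, 0, 0, 0, 0, 0, -1])

```text
t: 16.8
ee_pos: [0.5712, 0.0069, 0.0538]
orientation: [0.439, -3.104, -0.001]
wrist_force: [-15.6, -2.8, 9.7]
opening: 0.333
finger_force: 49.9
```

servo_tool(increments=[0, 0, 0, 0, 0, 0, -1, 0, 0, 0, 0, 0, 0, -1, 0, 0, 0, 0, 0, 0, -1, 0, 0, 0, 0, 0, 0, -1, 0, 0, 0, 0, 0, 0, -1])

```text
t: 17.3
ee_pos: [0.5712, 0.0069, 0.0538]
orientation: [0.439, -3.104, -0.001]
wrist_force: [-13.9, -3.6, 8.7]
opening: 0.334
finger_force: 49.9
```

```bash
python3 - <<'E'
from h import *
S0=np.load('scene0.npy');a,d=grab('scene');S1=world('scene',d)
R=np.array([[.961,.2765],[-.2765,.961]])
L=(S0[...,:2]-[.6402,.0263])@R.T
m=(L[...,0]>-.02)&(L[...,0]<.08)&(abs(L[...,1])<.065)
pl=m&(abs(S0[...,2]-.05)<.004); di=m&(abs(S0[...,2]-.066)<.004)
ap=(L[...,0]>-.11)&(L[...,0]<-.05)&(abs(L[...,1])>.03)&(abs(L[...,1])<.07)&(abs(S0[...,2]-.022)<.005)
for n,q in(('plate',pl),('die',di),('apron',ap)): print(n,q.sum(),np.nanmedian(S1[...,2][q]-S0[...,2][q]))
o=ctrl.get_obs();print(o['ee_pos'],o['wrist_force'],o['finger_force'],o['t'])
cv2.imwrite('pics/c4.png',cv2.resize(a[170:300,270:400],None,fx=4.5,fy=4.5,interpolation=cv2.INTER_CUBIC))
E
```

```text
plate 793 0.0032908353289718487
die 480 0.0029868806093136177
apron 423 0.00035070037094424994
[0.57115151 0.00691962 0.05375248] [-13.42694908  -3.96834389   8.20013974] 49.9294163659215 17.35
```

View pics/c4.png

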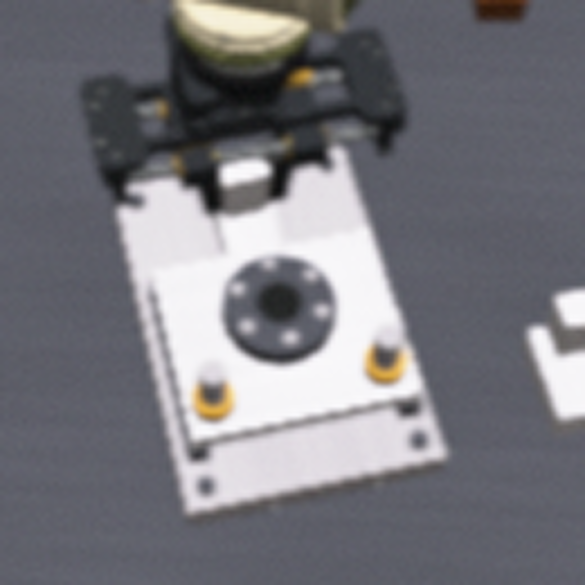

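The wedge is under the plate, which depth shows lifted about 3 mm. The fingers are clear of the plate and still gripping, so I'm handing it in.

```bash
python3 -c "
from workcell import ctrl
print(ctrl.close_job())"
```

```text
the job is handed in; nothing more can be done
None
```

I pulled the oiler's knob fully out and pushed it fully home. The wedge, still gripped, now holds the upper plate about 3 mm off its rails, and I handed the job in at about 17 s; the hand-in gave no verdict.

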